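# Stand up and open the push-and-turn bottle

## Robot

A 7-joint arm with a two-finger parallel gripper is mounted at the origin on a cart in front of the work surface, level with it; the furniture and walls round the work are solid. World frame = base frame: x ahead of the robot, y to its left, z up, the work surface at z = 0. Lengths are in m, angles in rad, forces in N, time in s.
With the tool pointing down it reaches from about 0.425 to 0.875 m from the base axis. Payload 4.7 kg.
Tool frame: the origin (TCP) lies at the very end of the fingers, on their centre line; the grasp point (between the pads) lies 19 mm behind it; z points along the fingers, y is the direction in which the jaws open and shut (so a half turn about z gives the same grasp; the last joint's range is limited). The gripper opens to 87 mm and grips with 3 to 60 N. Pads are 19 mm wide; open, the fingers measure 117 mm over their backs; the gripper's body (75 mm by 190 mm) begins 51 mm behind the grasp point.
Start: joints at [-1.242, 0.321, -0.07, 1.45, 0.023, 1.371, -0.057], TCP at [0.201, 0.618, 0.223] pointing down, gripper open.
Joint ranges: [-2.86, 2.86], [-0.3, 2.09], [-1.38, 1.24], [0.06, 2.45], [-1.56, 4.7], [0.09, 2.05], [-2.69, 2.69]. Speed limits (rad/s): [2.57, 2.57, 3.14, 3.14, 3.14, 3.14, 3.14].

## Interface

Orientations are given as a 3x3 rotation matrix whose columns are the frame's x, y, z axes.
In Python, from station import arm, set_gripper, optics, job gives the robot as it stands. Calls block until the motion is done:
- arm.movep(position, orientation): joint-space move of the TCP to a pose.
- arm.movel(position, v=0.15, attitude=None, f_stop=None): straight line of the TCP; attitude=None keeps the orientation; v is the mean speed in m/s. With f_stop (N) it stops when the force on the tool has changed by that much, and returns True; else False.
- arm.move_j(angles): joint-space move.
- set_gripper(opening, grip_force=None): finger opening in m; grip_force is the grip in N (None keeps the last); returns when the fingers have stopped.
- arm.wait(seconds).
- arm.ik(position, orientation): joint angles nearest the present ones, or None.
- arm.read_state(): the state.
- optics.snapshot(name): name is "side" or "top" or "wrist"; returns (picture, depth): 400x640x3 uint8, red, green, blue; 400x640 float32, m along the optical axis (not along the pixel's ray), 0 where there is no reading.
- optics.camera_model(name): a dict with "vfov" (degrees; the focal length in pixels is half the picture's height over the tangent of half this angle, whatever the lens; pixels are square), "cx", "cy" (the principal point, pixels), "distortion" ([k1, k2, p1, p2, k3] as OpenCV has them; the pictures are not rectified), "rvec" (rotation vector, rad) and "tvec" (3), from world to camera coordinates, as OpenCV has them; the wrist camera has in their place "T_tool_cam" (4x4, takes a point from camera to tool coordinates, whose origin is the TCP and whose axes are the flange's). Camera axes: x right, y down, z forward; pixel columns grow to the right and rows downward; lengths in m; the calibration is good to about 2 mm. A picture is of the moment at which its call begins: read the wrist's pose just before it. camera_model takes no time and is no camera call.
A pose or a line that the arm cannot do raises arm.MotionError and nothing moves.
- job.close_job(): hands the job in, once; it reports no verdict.
The state is a dict: "clock": time; "joints": joint angles; "qvel": joint speeds; "tau": joint torques, N m; "ee_pos": TCP position; "ee_rot": TCP orientation; "force": force on the tool from outside, world axes, zero at the start; "torque": the same for the moment, N m; "finger_gap": finger opening in m.
Only numpy, scipy, OpenCV 4.12 (cv2) and the standard library are available. Lean on these libraries where they do the work, as an engineer would, in place of code of your own. Each camera call takes 0.05 s, during which the arm holds its last target. There are 200 camera calls.

## Task

Take the square bottle out of its sloping cradle, stand it upright and fully down in the square pocket of the holder with its cap still on, and let go of it. Then open it: press the child-resistant cap down against its spring and, while pressing, turn it anticlockwise (seen from above) until it comes free, lift it off and lay it open side down in the shallow steel tray. Leave the bottle standing in the holder and do not disturb the other things on the desk.

Things in the scene. Friction and masses are not known exactly. Their poses are not given: they have to be found in the camera images.
- bottle: white square bottle, body 60 x 60 mm, 78 mm tall, shoulder sloping in to 84 mm, round neck up to 116 mm under the cap; 131 mm tall capped; 0.18-0.35 kg. Origin: centre of its underside; z up its axis to the cap, x and y square to its flat sides. It starts lying on one flat side in the cradle (its -x side up), cap end higher.
- cap: grey round ribbed cap, 51 mm across, 39 mm tall. Origin: centre of its open rim; z out through its closed top. Locked, its rim is 92 mm above the bottle's underside, held by a three-lug bayonet that can carry the bottle. Pressed down 5 mm or more (6-7 best) it turns anticlockwise seen from above; after 36 to 86 degrees of turn (65-75 best) it lifts straight off.
- cap_shell (a joint): turn of the cap's ribbed outer shell on the inner cap, rad, anticlockwise from above positive. It ratchets (slips) at 0.12 N m: unpressed, the catches block the inner cap both ways and only the shell slips round; also at the end of the turn. So the cap may be gripped at any angle. It is part of the cap; cap is the inner cap.
- cap_liner (a joint): squeeze of the spring inside the cap, m: about 0 on the locked bottle, 0.006 when the cap is pressed 6 mm down, 0 when off. The spring pushes the cap up: about 7 N locked, 12 N when 6 mm down. After 8 mm the rim stands hard on the shoulder.
- cradle: fixed aluminium cradle on a grey base 108 x 76 mm, 49 mm high at its upper end. Origin: centre of the base on the desk; +x is the level direction in which the lying bottle's cap points. The bottle's axis rises 30 degrees from level toward +x; its underside leans on a foot plate, its sides stand between rails 63 mm apart, 14 mm above the seat.
- holder_seat (a point): centre of the pocket floor of the fixed holder, 8 mm above the desk; x, y along the pocket's sides, z up. Grey plate 112 x 92 mm with four aluminium walls round a square pocket 66 x 66 mm; flared lips end 26 mm above its floor. The square bottle fits in any of four directions with 3 mm to spare each side, and cannot turn there.
- tray_floor (a point): centre of the floor of the fixed shallow square steel tray, 3 mm above the desk; x and y along its sides. 104 x 104 mm outside, rim 3 mm thick, its top 8 mm above the desk.
- gantry: fixed white gantry milling machine behind the tray and holder; origin on the desk under its middle, x away from the robot. Its frame lies 180 mm before to 195 mm behind the origin, 160 mm to +y, 205 mm to -y; the handwheel stands out to 195 mm before it, 44 mm high; bridge and head rise to 330 mm from 60 mm before the origin. Keep the wrist clear of it.
- dropper_bottle: brown dropper bottle with black teat, 31 mm across, 93 mm tall, standing loose between the things; origin at the centre of its underside. Leave it alone.
- spare_stepper: loose stepper motor standing shaft up, 42 x 42 x 60 mm; origin at the centre of its underside. Leave it alone.
- screw_tin: loose round white tin, 50 mm across, 18 mm high; origin at its underside. Leave it alone.
- solder_spool: loose spool of solder, 52 mm across, 34 mm high; origin at its underside. Leave it alone.
- remote: loose black remote control, 88 x 40 x 7 mm, near the front edge; origin at its underside. Leave it alone.
Not all that is in view belongs to the job. Leave any brown look-alike of the cap alone.

How it is judged:
By the outcome, as a careful person would: the job done as asked, in the order asked, and still so for the second after the job is handed in, with the robot touching nothing.
It also fails if it takes over 58 s, if anything falls off the work surface, if the arm or the gripper's body presses on something with over 40 N, if the wrist force passes 120 N, or if a joint passes its speed limit or range.

## Working session

There is one attempt and no reset: what is moved stays moved. The work goes in short steps, each a Python script; the robot and the scene stay as the last script left them, time stands still between calls to the robot, and variables do not carry over. Pictures are saved under pics/ and viewed, about 8 in all and at most 12, crops included, and the job is handed in when it is done.

```bash
ls; mkdir -p pics; python3 - <<'E'
from station import arm,set_gripper,optics,job
import cv2,numpy as np
for n in("side","top"):
    p,d=optics.snapshot(n); cv2.imwrite(f"pics/{n}0.png",p[:,:,::-1]); np.savez(f"{n}0.npz",p=p,d=d)
    m=optics.camera_model(n); print(n,m, (d>0).mean())
    R=cv2.Rodrigues(np.array(m["rvec"],float))[0]; print("campos",-R.T@np.array(m["tvec"]))
print(optics.camera_model("wrist")); print(arm.read_state())
E
```

```text
pics
side {'vfov': 49.01243504744246, 'cx': 320.8425718038659, 'cy': 198.3105739401045, 'distortion': array([0.02481609, 0.        , 0.        , 0.        , 0.        ]), 'rvec': array([ 0.07325927,  2.57648892, -1.71848905]), 'tvec': array([5.34432823e-01, 1.43803566e-03, 1.48473916e+00])} 0.995515625
campos [0.62619939 1.33330855 0.5658918 ]
top {'vfov': 50.72357779369092, 'cx': 314.8965128749205, 'cy': 205.06992894055276, 'distortion': array([-0.11219607,  0.        ,  0.        ,  0.        ,  0.        ]), 'rvec': array([ 2.13834913, -2.13243108,  0.17048   ]), 'tvec': array([0.13408681, 0.57032536, 0.94552265])} 0.996109375
campos [0.40959034 0.13244856 1.02564931]
{'vfov': 62.3823170235103, 'cx': 316.6964668213265, 'cy': 201.05801389885002, 'distortion': array([-0.01246781,  0.        ,  0.        ,  0.        ,  0.        ]), 'T_tool_cam': array([[-5.98236636e-04, -9.63709608e-01, -2.66952118e-01,
         7.32249252e-02],
       [ 9.99999595e-01, -3.96929217e-04, -8.08054625e-04,
        -4.28493041e-04],
       [ 6.72768911e-04, -2.66952493e-01,  9.63709455e-01,
        -1.
[... 215 characters left out ...]
77, -0.0568882 ]), 'qvel': array([-9.30069578e-04, -2.92513997e-04, -6.10040390e-04, -1.57916956e-03,
        2.40860182e-05,  2.55038853e-03,  7.25406381e-04]), 'tau': array([ 1.10766202e-04, -4.92569232e+01, -4.05547908e-01, -3.13397133e+01,
       -6.41614501e-02,  3.94074759e-02,  8.34375487e-05]), 'ee_pos': array([0.20109315, 0.61758746, 0.22155758]), 'ee_rot': array([[-9.50891718e-01,  3.09523331e-01, -4.98344725e-04],
       [ 3.09523729e-01,  9.50890244e-01, -1.67491078e-03],
       [-4.45528280e-05, -1.74690831e-03, -9.99998473e-01]]), 'force': array([-0.25986332,  0.444622  , -0.06804087]), 'torque': array([ 0.01455809, -0.03169659, -0.01721756]), 'finger_gap': 0.08707601018135769}
```

View pics/top0.png

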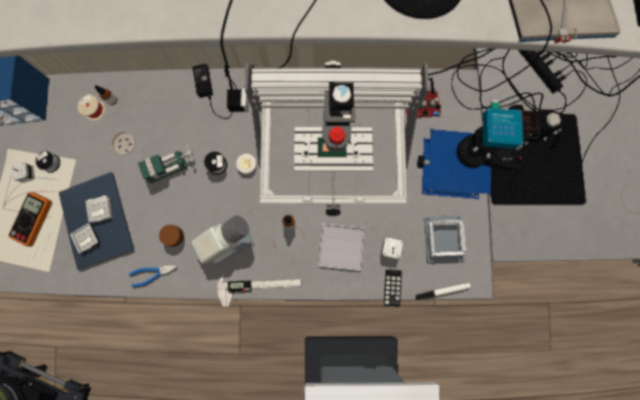

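View pics/side0.png

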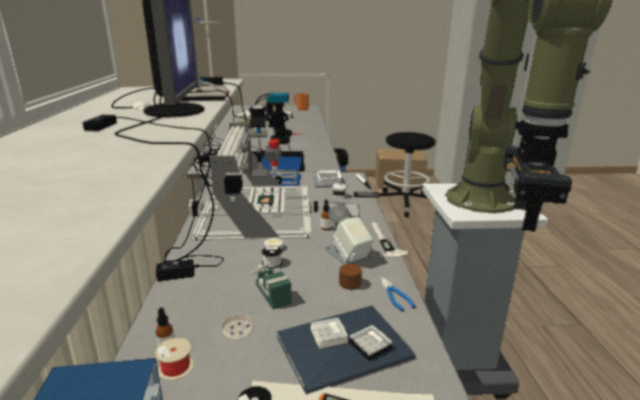

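The top view shows the bottle in its cradle at about (222,240), the dropper bottle at (288,222) and the tray at (342,247). The stepper is at (392,248), the remote at (392,288) and the holder at (446,240). The brown look-alike cap is at (171,236). The side view agrees. Next I compute coarse positions from depth.

```bash
cat > h.py <<'E'
import cv2,numpy as np
from station import arm,set_gripper,optics,job
def cam(n,st=None):
    m=optics.camera_model(n); f=200/np.tan(np.radians(m["vfov"]/2))
    K=np.array([[f,0,m["cx"]],[0,f,m["cy"]],[0,0,1]]); D=np.array(m["distortion"],float)
    if n=="wrist":
        T=np.array(m["T_tool_cam"]); R=st["ee_rot"]@T[:3,:3]; c=st["ee_rot"]@T[:3,3]+st["ee_pos"]
    else:
        Rw=cv2.Rodrigues(np.array(m["rvec"],float))[0]; R=Rw.T; c=-R@np.array(m["tvec"])
    return K,D,R,c
def rays(uv,C):
    K,D,R,c=C; q=cv2.undistortPoints(np.array(uv,float).reshape(-1,1,2),K,D)[:,0]
    return np.c_[q,np.ones(len(q))]@R.T
def onplane(uv,C,z):
    r=rays(uv,C); return C[3]+r*((z-C[3][2])/r[:,2])[:,None]
def cloud(d,C):
    v,u=np.mgrid[0:400,0:640]; r=rays(np.stack([u,v],-1).reshape(-1,2),C)
    P=C[3]+r*d.reshape(-1,1); P[d.reshape(-1)==0]=np.nan; return P.reshape(400,640,3)
def proj(P,C):
    K,D,R,c=C; return cv2.projectPoints((np.atleast_2d(P)-c)@R,np.zeros(3),np.zeros(3),K,D)[0][:,0]
def down(a): # tool z down, tool x at world angle a
    x=np.array([np.cos(a),np.sin(a),0]); z=np.array([0,0,-1.]); return np.c_[x,np.cross(z,x),z]
def snap(n,tag):
    st=arm.read_state(); p,d=optics.snapshot(n); cv2.imwrite(f"pics/{tag}.png",p[:,:,::-1]); C=cam(n,st)
    np.savez(f"{tag}.npz",p=p,d=d,R=C[2],c=C[3]); return p,d,C
E
python3 - <<'E'
from h import *
C=cam("top"); d=np.load("top0.npz")["d"]; P=cloud(d,C)
for n,(u,v) in dict(desk=(320,285),desk2=(120,180),bottle=(208,247),cap=(236,230),tray=(342,247),stepper=(392,248),hold=(446,240),drop=(288,220),remote=(392,288),handwheel=(333,210),lookalike=(171,236)).items(): print(n,P[v,u].round(3))
z=P[:,:,2]
for n,(a,b,c,e) in dict(tray=(312,215,372,282),hold=(418,208,475,272),cradle=(185,205,262,278)).items():
    zz=z[b:e,a:c]; print(n); print((zz[::4,::4]*1000).round().astype(int))
E
```

```text
desk [0.383 0.123 0.001]
desk2 [ 0.642  0.635 -0.001]
bottle [0.468 0.374 0.088]
cap [0.502 0.305 0.126]
tray [0.474 0.07  0.003]
stepper [ 0.469 -0.044  0.046]
hold [ 0.49  -0.183  0.013]
drop [0.529 0.196 0.088]
remote [ 0.376 -0.049  0.009]
handwheel [0.56  0.093 0.038]
lookalike [0.496 0.477 0.04 ]
tray
[[                  -2                   -2                    4
                    -2                   30                   28
                    29                    4                    0
                    -1                    2                    1
                     0                    1                    0]
 [                   1                    3                    3
                     1                    3                   -3
                     4                   -1                    0
                     1                    1                    2
                    -1                    1                   -3]
 [                  -1                    0                   -2
                     5                    1                    2
         
[... 17606 characters left out ...]
       1                    0
                     3                   -1 -9223372036854775808
                     4                    1                    5
                     0                    1]
 [                  -1                   -1                    2
                    -1                   -1                    2
                    -1                    3                    0
                     3                    2                   -1
                     1                    0                   -2
                     0                    2                    0
                     3                    2]]<stdin>:6: RuntimeWarning: invalid value encountered in cast
```

```bash
python3 - <<'E'
from h import *
for tag,p in dict(wc=(0.47,0.33,0.27),wt=(0.47,0.06,0.30),wh=(0.48,-0.185,0.27)).items():
    az=np.arctan2(p[1],p[0]); arm.movep(p,down(az+np.pi/2)); snap("wrist",tag)
s=arm.read_state(); print(s["clock"],s["joints"].round(2))
ims=[cv2.imread(f"pics/{t}.png") for t in("wc","wt","wh")]
cv2.imwrite("pics/m1.png",np.hstack([cv2.resize(ims[0],(400,250)),cv2.resize(ims[2],(400,250))]))
E
```

```text
3.7583 [-0.43 -0.01  0.75  1.73  0.01  1.42 -0.05]
```

View pics/m1.png

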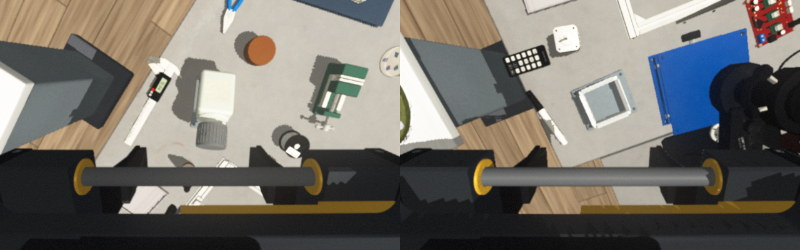

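View pics/wt.png

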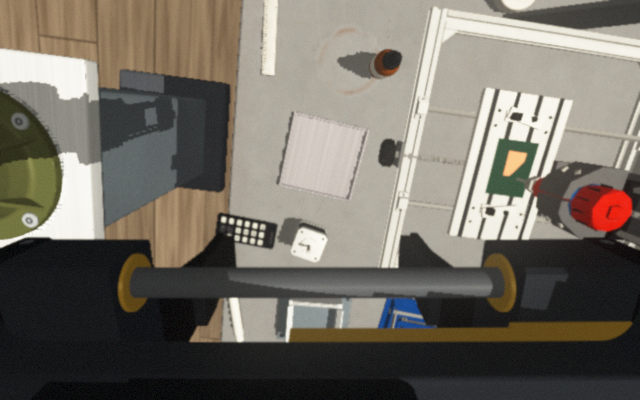

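The wrist crops show the bottle with its cap at about (210,100) in the left half and the holder at about (605,98) in the right half. In the tray view the tray is at (322,155) and the stepper at (309,240). Now the fits.

```bash
cat > fit.py <<'E'
from h import *
def load(tag,n):
    f=np.load(tag+".npz"); C=cam(n,arm.read_state()) ; 
    if n=="wrist": C=(C[0],C[1],f["R"],f["c"])
    return f["p"],f["d"],C,cloud(f["d"],C)
def rect(xy):
    (c,s,a)=cv2.minAreaRect((np.asarray(xy)*1000).astype(np.float32)); return np.round(c,1),np.round(s,1),round(a,2)
def near(P,c,r): return np.hypot(P[...,0]-c[0],P[...,1]-c[1])<r
E
python3 - <<'E' 2>/dev/null
from fit import *
def clean(m): # keep largest comp
    n,l,s,_=cv2.connectedComponentsWithStats(m.astype(np.uint8)); k=1+np.argmax(s[1:,4]); return l==k
for tag,n in(("wh","wrist"),("top0","top")):
    p,d,C,P=load(tag,n); dz=np.nanmedian(P[...,2][near(P,(.40,-.19),.03)])
    m=near(P,(.487,-.19),.09); z=P[...,2]
    w=m&(z>.025)&(z<.045); pl=clean(m&(z>.0045))
    print(tag,"deskz",dz,"walls",rect(P[w][:,:2]),"all",rect(P[pl][:,:2]), "wall med z",np.median(z[w]))
    cs,_=cv2.findContours(pl.astype(np.uint8),0,1); 
for tag,n in(("wt","wrist"),("top0","top")):
    p,d,C,P=load(tag,n); hsv=cv2.cvtColor(p,cv2.COLOR_RGB2HSV)
    m=near(P,(.474,.07),.09)
    c0=np.median(p[near(P,(.474,.07),.03)],0); g=np.median(p[near(P,(.40,.12),.02)],0); print(c0,g)
    t=clean(cv2.morphologyEx((m&(p.astype(float).sum(2)>(c0+g).sum()/2)).astype(np.uint8),cv2.MORPH_OPEN,np.ones((3,3))))
    v,u=np.nonzero(t); print(tag,"tray",rect(onplane(np.c_[u,v],C,.006)[:,:2]))
for tag,n in(("wc","wrist"),("top0","top")):
    p,d,C,P=load(tag,n); z=P[...,2]; m=near(P,(.465,.36),.10)&(z>.055)
    f=m&(p.min(2)>140)&near(P,(.468,.374),.05)
    f=cv2.erode(f.astype(np.uint8),np.ones((5,5)))>0
    q=P[f]
    for _ in range(5):
        c=q.mean(0); nn=np.linalg.svd(q-c)[2][2]; nn*=np.sign(nn[2]); q=P[f]; q=q[abs((q-c)@nn)<.005]
    yaw=np.degrees(np.arctan2(-nn[1],-nn[0])); print(tag,"face",c.round(4),"tilt",np.degrees(np.arccos(nn[2])),"yaw",yaw,len(q))
    Q=P[m]; Q=Q[abs((Q-c)@nn)<.005]
    b=np.array([np.cos(np.radians(yaw)),np.sin(np.radians(yaw)),0]); ax=b*nn[2]+np.array([0,0,1])*np.hypot(*nn[:2]); l=np.cross(nn,ax)
    r=rect(np.c_[(Q-c)@ax,(Q-c)@l]); print("face rect (along,lat)",r)
    cap=m&(p.max(2)<150)&(z>.085); K=P[cap]; print("cap",len(K),"lat pct",np.percentile((K-c)@l,[1,50,99])*1e3,"along",np.percentile((K-c)@ax,[1,99])*1e3,"h",np.percentile((K-c)@nn,[1,99])*1e3)
E
```

```text
wh deskz -0.0008278549693746529 walls (array([ 495.4, -180.5]), array([83.3, 83.6]), 1.99) all (array([ 490. , -172.2]), array([ 50.3, 163.8]), 69.14) wall med z 0.03107953071229122
top0 deskz 0.0013679926661829267 walls (array([ 495. , -179.5]), array([84.7, 85.3]), 3.0) all (array([ 495.1, -181.3]), array([117.6,  98.1]), 1.89) wall med z 0.032897283452804515
[32. 32. 31.] [176. 171. 160.]
wt tray (array([471.9,  70.7]), array([173.2, 176.2]), 13.8)
[175. 166. 162.] [143. 137. 131.]
top0 tray (array([473.1,  71.5]), array([100. ,  95.2]), 84.05)
wc face [0.4737 0.3771 0.0867] tilt 28.5883097080642 yaw -61.52201377102673 3124
face rect (along,lat) (array([23. ,  0.3]), array([129.2,  59. ]), 0.68)
cap 89614 lat pct [-104.46779321  -25.36557135   45.19981428] along [ 69.1575952 158.672644 ] h [ -7.08985942 256.84543269]
top0 face [0.4755 0.3767 0.0897] tilt 28.556326723190733 yaw -62.164745642153314 393
face rect (along,lat) (array([20.5, -0.8]), array([130.8,  59.8]), 1.44)
cap 616 lat pct [-30.46994371  -6.39339284  21.989857  ] along [ 5.70143117 87.60438345] h [-48.80549661  -1.03266699]
```

```bash
cat > plan.py <<'E'
from fit import *
def Rz(a): c,s=np.cos(a),np.sin(a); return np.array([[c,-s,0],[s,c,0],[0,0,1.]])
yaw=np.radians(-60.75); bb=np.array([np.cos(yaw),np.sin(yaw),0]); ez=np.array([0,0,1.])
ax=.866025*bb+.5*ez; nn=-.5*bb+.866025*ez
Rb0=np.c_[-nn,np.cross(ax,-nn),ax]           # bottle pose, lying
under=np.array([.474,.3778,.0877])-.0425*ax-.030*nn
hold=np.array([.495,-.180,.008]); hyaw=np.radians(2.0); tray=np.array([.473,.0715,.003])
def tool_in_bottle(phi,sg): # tool rotation in bottle frame
    z=np.array([np.cos(phi),0,-np.sin(phi)]); x=sg*np.array([np.sin(phi),0,np.cos(phi)]); return np.c_[x,np.cross(z,x),z]
def tcp(bpos,Rb,phi,sg,h=.112):
    R=Rb@tool_in_bottle(phi,sg); return bpos+Rb@np.array([0,0,h])+.019*R[:,2],R
E
python3 - <<'E'
from plan import *
print("under",under, "tray wrist", onplane([[295,112],[368,130],[349,199],[278,184]],load("wt","wrist")[2],.008).mean(0))
for phi in(50,60,70,80,90):
  for sg in(1,-1):
    f=np.radians(phi); p,R=tcp(under,Rb0,f,sg); a=arm.ik(p,R); a2=arm.ik(p-.07*R[:,2],R)
    print(phi,sg,"START",None if a is None else a.round(2),a2 is not None)
    for k in range(4):
        Rb=Rz(hyaw+k*np.pi/2); p,R=tcp(hold,Rb,f,sg); e=arm.ik(p,R); e2=arm.ik(p+[0,0,.1],R)
        if e is not None and e2 is not None: print("    ",k,e.round(2),e2.round(2))
E
```

```text
under [0.46334509 0.3968257  0.04046925] tray wrist [0.47595474 0.07253474 0.008     ]
50 1 START [-0.84  0.4   0.54  1.77 -0.59  1.17 -2.68] True
     1 [-0.06  0.66  0.94  1.7  -0.89  1.73  1.15] [-0.1   0.55  0.99  1.62 -0.83  1.85  1.03]
     2 [-0.19  0.72  0.59  1.41 -0.1   1.76  2.02] [-0.2   0.63  0.62  1.33 -0.06  1.92  2.04]
     3 [ 0.89  0.44 -1.17  2.03  1.1   1.41  2.41] [ 0.96  0.21 -1.18  1.94  0.89  1.4   2.65]
50 -1 START [-0.83  0.39  0.53  1.76 -0.59  1.17  0.46] True
     1 [-0.15  0.77  1.11  1.7  -0.99  1.82 -1.92] [-0.19  0.65  1.17  1.62 -0.92  1.93 -2.03]
     2 [-0.29  0.77  0.75  1.42 -0.18  1.77 -1.04] [-0.3   0.68  0.78  1.34 -0.12  1.92 -1.03]
     3 [-0.61  0.2   0.51  2.07  0.7   1.07 -0.48] [-0.63  0.05  0.51  1.99  0.71  1.27 -0.37]
60 1 START [-0.79  0.47  0.6   1.76 -0.8   1.29 -2.5 ] True
     0 [-0.32 -0.2   0.74  2.31 -0.2   0.51 -0.95] [ 0.32 -0.25  0.12  2.17 -0.3   0.76 -0.93]
     1 [-0.14  0.52  0.91  1.75 -0.75  1.54  1.04] [-0.18  0.4   0.95  1.66 -0.67  1.67  0.92]
     2 [-0.23  0.59  0.62  1.54 -0.12  1.6   2.02] [-0.24  0.5   0.64  1
[... 2216 characters left out ...]
  1.93 -0.15  1.08  0.47] [-0.43  0.07  0.76  1.81 -0.05  1.28  0.39]
     2 [-0.35  0.18  0.72  1.93 -0.14  1.08  2.03] [-0.41  0.07  0.74  1.81 -0.05  1.28  1.96]
     3 [-0.46  0.2   0.84  1.93 -0.17  1.08 -2.66] [-0.83  0.12  1.22  1.82 -0.12  1.28 -2.68]
90 -1 START [-0.57  0.74  0.6   1.69 -1.21  1.71  0.97] True
     0 [-0.35  0.18  0.72  1.93 -0.14  1.08  2.03] [-0.41  0.07  0.74  1.81 -0.05  1.28  1.96]
     1 [-0.46  0.2   0.84  1.93 -0.17  1.08 -2.66] [-0.83  0.12  1.22  1.82 -0.12  1.28 -2.68]
     2 [-0.4   0.19  0.78  1.93 -0.15  1.08 -1.1 ] [-0.43  0.07  0.76  1.81 -0.05  1.28 -1.18]
     3 [-0.4   0.19  0.77  1.93 -0.15  1.08  0.47] [-0.43  0.07  0.76  1.81 -0.05  1.28  0.39]
```

```bash
python3 - <<'E'
from plan import *
f=np.radians(70); sg=-1
p,R=tcp(under,Rb0,f,sg); z=R[:,2]
set_gripper(.087,50)
arm.movep(p-.15*z+[0,0,.03],R); arm.movel(p-.06*z,.2); 
hit=arm.movel(p,.1,f_stop=12); s=arm.read_state(); print("hit",hit,s["force"].round(1),np.dot(p-s["ee_pos"],z),s["clock"])
if not hit:
    set_gripper(.03,55); s=arm.read_state(); print("gap",s["finger_gap"],"F",s["force"].round(1))
    snap("side","s1"); p,d,C=snap("top","t1")
    a=cv2.imread("pics/s1.png")[170:290,280:440]; b=cv2.imread("pics/t1.png")[180:300,170:330]
    cv2.imwrite("pics/m2.png",cv2.resize(np.hstack([a,b]),None,fx=2.5,fy=2.5))
E
```

```text
hit False [-1.   0.5 -0.5] 0.00012159567611183173 7.0083
gap 0.0505304562723769 F [-0.3 -0.8  1. ]
```

View pics/m2.png

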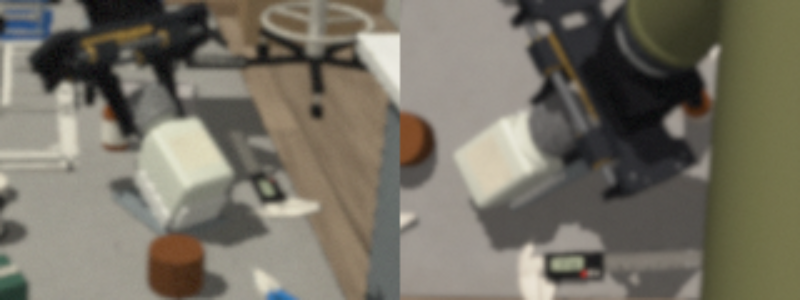

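The cap is between the fingers (gap 50.5 mm) and the forces are small. Next I lift and carry to a point over the holder, then check that the bottle is upright.

```bash
python3 - <<'E'
from plan import *
f=np.radians(70); sg=-1
s=arm.read_state(); arm.movel(s["ee_pos"]+[0,0,.13],.15)
Rb=Rz(hyaw+3*np.pi/2); p,R=tcp(hold,Rb,f,sg)
arm.movep(p+[0,0,.11],R); arm.movel(p+[0,0,.05],.15); arm.wait(.2)
s=arm.read_state(); print(s["clock"],s["finger_gap"],s["force"].round(2),s["torque"].round(3), (s["ee_pos"]-p).round(4))
snap("side","s2"); snap("top","t2")
# bottle underside/outline: white points of the clouds
for t,n in(("s2","side"),("t2","top")):
    pc,d,C,P=load(t,n); m=near(P,(.495,-.18),.08)&(P[...,2]>.04)&(P[...,2]<.2)
    w=m&(pc.min(2)>120); q=P[w]; print(t,len(q),np.percentile(q,[1,50,99],axis=0).round(4).tolist())
a=cv2.imread("pics/s2.png")[140:240,290:390]; b=cv2.imread("pics/t2.png")[190:290,390:490]
cv2.imwrite("pics/m3.png",cv2.resize(np.hstack([a,b]),None,fx=4,fy=4,interpolation=cv2.INTER_CUBIC))
E
```

```text
11.3833 0.05087147673563822 [ 0.31  0.63 -2.53] [ 0.525  0.06  -0.079] [ 0.0009 -0.      0.051 ]
s2 111 [[0.4761, -0.2039, 0.0592], [0.5223, -0.1538, 0.0914], [0.5273, -0.1434, 0.1382]]Traceback (most recent call last):
  File "<stdin>", line 11, in <module>
    return _quantile_unchecked(
        a, q, axis, out, overwrite_input, method, keepdims, weights)
    return _ureduce(a,
                    func=_quantile_ureduce_func,
    ...<5 lines>...
                    overwrite_input=overwrite_input,
                    method=method)
    r = func(a, **kwargs)
    result = _quantile(arr,
                       quantiles=q,
    ...<2 lines>...
                       out=out,
                       weights=wgt)
    slices_having_nans = np.isnan(arr[-1, ...])
                                  ~~~^^^^^^^^^
IndexError: index -1 is out of bounds for axis 0 with size 0
```

```bash
python3 - <<'E'
from plan import *
for n in("side","top"): print(n,proj([[.495,-.18,.06],[.495,-.18,.17]],cam(n)).round())
a=cv2.imread("pics/s2.png"); u,v=proj([.495,-.18,.1],cam("side"))[0].astype(int)
b=cv2.imread("pics/t2.png"); x,y=proj([.495,-.18,.1],cam("top"))[0].astype(int)
c=lambda i,u,v:i[v-35:v+35,u-45:u+45]
cv2.imwrite("pics/m3.png",cv2.resize(np.hstack([c(a,u,v),c(b,x,y)]),None,fx=4.4,fy=4.4,interpolation=cv2.INTER_CUBIC))
E
```

```text
side [[329. 167.]
 [330. 137.]]
top [[451. 236.]
 [468. 232.]]
```

View pics/m3.png

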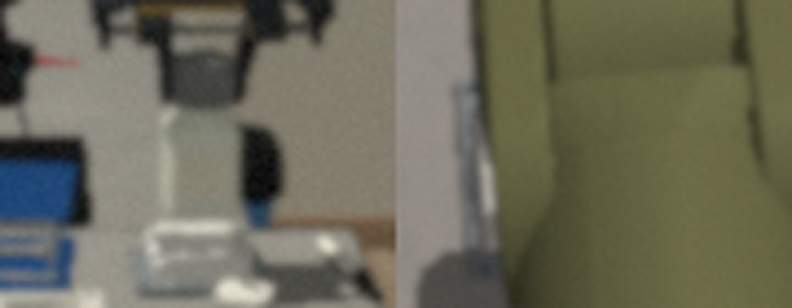

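```bash
python3 - <<'E'
from plan import *
pc,d,C,P=load("s2","side"); u,v=proj([.495,-.18,.1],C)[0].astype(int)
w=P[v-35+28:v-35+47,u-45+40:u-45+53].reshape(-1,3); w=w[np.isfinite(w).all(1)]; w=w[abs(w[:,1]-np.median(w[:,1]))<.02]
A=np.c_[w[:,0]-.495,w[:,2]-.1,np.ones(len(w))]; k=np.linalg.lstsq(A,w[:,1],rcond=None)[0]; r=w[:,1]-A@k
print(len(w),"dy/dx deg",np.degrees(k[0]),"dy/dz deg",np.degrees(k[1]),"y0",k[2],"sd",r.std(),w.min(0),w.max(0))
E
```

```text
246 dy/dx deg 2.48918958180975 dy/dz deg -3.5315000730306942 y0 -0.15017660073150213 sd 0.003976196185319244 [ 0.47209672 -0.16766861  0.0706423 ] [ 0.51681081 -0.14027513  0.1375647 ]
```

```bash
python3 - <<'E'
from plan import *
f=np.radians(70); sg=-1
Rb=Rz(hyaw+3*np.pi/2); axw=Rz(hyaw)[:,0]; Rc=cv2.Rodrigues(axw*np.radians(-2.3))[0]
g=hold+[0,0,.112]; R=Rc@Rb@tool_in_bottle(f,sg); p=g+.019*R[:,2]
arm.movel(p+[0,0,.05],.1,attitude=R); f0=arm.read_state()["force"]
hit=arm.movel(p+[0,0,.001],.06,f_stop=10); s=arm.read_state()
print(hit,s["clock"],(s["ee_pos"]-p).round(4),(s["force"]-f0).round(1),s["torque"].round(2))
E
```

```text
True 12.325 [0.0008 0.0008 0.0157] [-0.3  4.6 13. ] [ 0.25  0.32 -0.1 ]
```

```bash
python3 - <<'E'
from plan import *
g=hold+[0,0,.112]; s=arm.read_state(); R=s["ee_rot"]; p=g+.019*R[:,2]
for dx,dy in((0,.003),(0,.006)):
    arm.movel(p+[dx,dy,.024],.08); f0=arm.read_state()["force"]
    hit=arm.movel(p+[dx,dy,.001],.06,f_stop=10); s=arm.read_state()
    print(dx,dy,hit,s["clock"],(s["ee_pos"]-p).round(4),(s["force"]-f0).round(1),s["torque"].round(2))
    if s["ee_pos"][2]-p[2]<.006: break
snap("side","s3"); snap("top","t3"); a=cv2.imread("pics/s3.png"); u,v=proj([.495,-.18,.1],cam("side"))[0].astype(int)
print(f0); cv2.imwrite("pics/m4.png",cv2.resize(a[v-35:v+40,u-50:u+50],None,fx=7,fy=7,interpolation=cv2.INTER_CUBIC))
E
```

```text
0 0.003 False 13.1167 [0.0008 0.0013 0.0019] [-0.5 -2.  10.2] [-0.4   0.16 -0.1 ]
[-0.82789395 -0.43797499 -3.23713546]
```

View pics/m4.png

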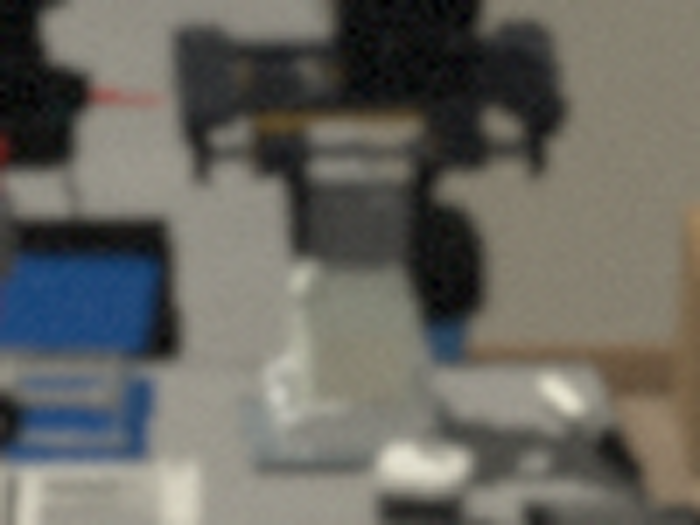

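The bottle is down in the pocket. I release, back off and check from above.

```bash
python3 - <<'E'
from plan import *
set_gripper(.087,50); s=arm.read_state(); print(s["force"].round(1),s["finger_gap"])
arm.movel(s["ee_pos"]-.09*s["ee_rot"][:,2],.2)
q=hold+[0.02,0.05,.30]; az=np.arctan2(-.18,.495); arm.movep(q,down(az+np.pi/2)); arm.wait(.2)
p,d,C=snap("wrist","w4"); print(arm.read_state()["clock"])
P=cloud(d,C); z=P[...,2]; m=near(P,hold,.06)
cap=m&(z>.115)&(z<.15); q=P[cap]; print("cap z",np.percentile(q[:,2],[5,50,95]),"centre",cv2.minEnclosingCircle((q[:,:2]*1000).astype(np.float32)),"mean",q.mean(0))
A=np.c_[q[:,:2]-q[:,:2].mean(0),np.ones(len(q))]; t=q[:,2]; k=np.linalg.lstsq(A,t,rcond=None)[0]; print("top slope deg",np.degrees(k[:2]),len(q))
print("desk",np.nanmedian(z[near(P,(.40,-.19),.03)])); u,v=proj(hold+[0,0,.1],C)[0].astype(int); print(u,v)
im=cv2.imread("pics/w4.png"); v=max(v,90);cv2.imwrite("pics/m5.png",cv2.resize(im[v-90:v+90,max(u-120,0):u+120],None,fx=3,fy=3,interpolation=cv2.INTER_CUBIC))
E
```

```text
[-0.1  0.1 -0.3] 0.08693756069251984
15.525
cap z [0.12418321 0.13807955 0.13933829] centre ((494.63763427734375, -181.18191528320312), 26.219261169433594) mean [ 0.49590349 -0.17826161  0.1365845 ]
top slope deg [-2.73729489 -8.03039814] 1922
desk -0.0006800435405428518
317 223
```

View pics/m5.png

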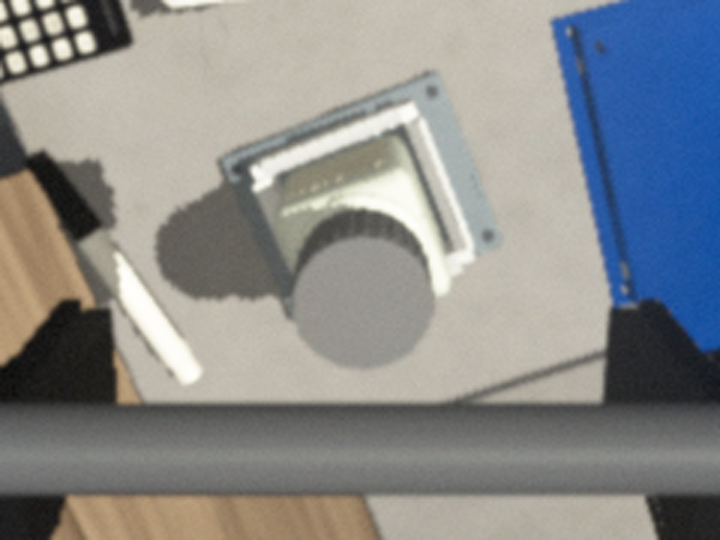

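The bottle is upright and walled in on the sides I can see. The cap top is at about 0.139 m, which means fully down. Now I grip the cap from above, press and turn.

```bash
python3 - <<'E'
from plan import *
p,d,C,P=load("w4","wrist"); z=P[...,2]; m=near(P,hold,.06)&(z>.1355)&(z<.15)
m=cv2.morphologyEx(m.astype(np.uint8),cv2.MORPH_OPEN,np.ones((5,5)))>0; q=P[m]
c,r=cv2.minEnclosingCircle((q[:,:2]*1000).astype(np.float32)); c=np.array(c)/1000
A=np.c_[q[:,:2]-c,np.ones(len(q))]; k=np.linalg.lstsq(A,q[:,2],rcond=None)[0]; print("c",c,r,"slope",np.degrees(k[:2]),"z",k[2])
nat=np.arctan2(c[1],c[0])+np.pi/2; a0=nat-np.radians(38); a1=nat+np.radians(38)
g=np.array([*c,.105])
for a in(a0,nat,a1): print(arm.ik(g,down(a)).round(2))
arm.movep(g+[0,0,.07],down(a0)); hit=arm.movel(g,.1,f_stop=8); print("hit",hit)
if not hit:
    set_gripper(.03,45); s=arm.read_state(); print("gap",s["finger_gap"],s["force"].round(1),s["torque"].round(2),s["ee_pos"].round(4),s["clock"])
E
```

```text
c [ 0.49452917 -0.18146443] 25.644426345825195 slope [-0.02474095 -0.14415421] z 0.13821088076473592
[-0.65  0.25  1.08  1.93 -0.25  1.1  -0.49]
[-0.64  0.25  1.06  1.93 -0.24  1.1   0.17]
[-0.63  0.24  1.05  1.93 -0.24  1.1   0.83]
hit False
gap 0.04980994311829644 [ 0.4 -0.1  1.2] [-0.09  0.1  -0.  ] [ 0.4946 -0.1815  0.1051] 17.7333
```

```bash
python3 - <<'E'
from plan import *
s=arm.read_state(); g=s["ee_pos"].copy(); R0=s["ee_rot"]; f0=s["force"]
def rep(t):
    s=arm.read_state(); print(t,s["clock"],((s["ee_pos"]-g)*1000).round(2),(s["force"]-f0).round(1),s["torque"].round(2),s["finger_gap"].round(4)); return s
arm.movel(g-[0,0,.0065],.02,f_stop=40); s=rep("press")
e=s["ee_pos"][2]-(g[2]-.0065); t=g-[0,0,.0065+e]; arm.movel(t,.02); rep("press2")
for a in(15,30,45,60,72):
    arm.movel(t,attitude=Rz(np.radians(a))@R0); rep(a)
E
```

```text
Traceback (most recent call last):
AttributeError: 'float' object has no attribute 'round'
```

```bash
python3 - <<'E'
from plan import *
s=arm.read_state(); f0=np.array([.4,-.1,1.2]); g=np.array([.4946,-.1815,.1051]); R0=s["ee_rot"]
def rep(t):
    s=arm.read_state(); print(t,round(s["clock"],2),((s["ee_pos"]-g)*1000).round(2),(s["force"]-f0).round(1),s["torque"].round(2),round(s["finger_gap"],4)); return s
s=rep("press")
e=s["ee_pos"][2]-(g[2]-.0065); t=g-[0,0,.0065+e]; arm.movel(t,.02); rep("press2")
for a in(15,30,45,60,72):
    arm.movel(t,attitude=Rz(np.radians(a))@R0); rep(a)
E
```

```text
press 18.21 [ 0.43 -0.05 -5.39] [-3.   1.3  8.8] [0.28 0.81 0.05] 0.0499
press2 18.46 [ 0.49 -0.09 -6.34] [-3.1  1.  10.9] [0.29 0.76 0.02] 0.05
15 18.87 [ 0.97 -0.39 -6.04] [-3.2  1.3 10.4] [0.18 0.62 0.02] 0.0498
30 19.27 [ 1.35 -0.61 -5.89] [-2.5  1.2  9.2] [0.08 0.46 0.08] 0.0496
45 19.68 [ 1.68 -0.6  -5.73] [-1.7  0.6  9.3] [0.03 0.27 0.06] 0.0501
60 20.09 [ 2.   -0.61 -5.57] [-0.7  0.2  8.7] [0.03 0.13 0.06] 0.0497
72 20.45 [ 2.19 -0.57 -5.52] [-1.2  0.1  9.8] [ 0.01  0.05 -0.01] 0.0502
```

```bash
python3 - <<'E'
from plan import *
s=arm.read_state(); f0=np.array([.4,-.1,1.2]); g=np.array([.4946,-.1815,.1051]); t=s["ee_pos"].copy()
for h in(-.003,0,.003,.006,.010,.014):
    t2=t.copy(); t2[2]=g[2]+h; arm.movel(t2,.04); arm.wait(.05); s=arm.read_state(); print(h,round(s["clock"],2),((s["ee_pos"]-g)*1000).round(2),(s["force"]-f0).round(2),s["torque"].round(2))
p,d,C=snap("side","s5"); u,v=proj([.495,-.18,.1],C)[0].astype(int)
cv2.imwrite("pics/m6.png",cv2.resize(cv2.imread("pics/s5.png")[v-35:v+40,u-50:u+50],None,fx=7,fy=7,interpolation=cv2.INTER_CUBIC))
E
```

```text
-0.003 20.77 [ 2.48 -0.6  -1.9 ] [-2.46  1.76  8.03] [ 0.16  0.68 -0.03]
0 21.07 [ 2.09 -0.61 -0.1 ] [-1.91 -0.12  1.11] [-0.07  0.24  0.01]
0.003 21.38 [ 2.1  -0.51  2.81] [-0.46  0.   -1.59] [-0.11  0.08  0.04]
0.006 21.68 [ 2.14 -0.56  6.06] [-0.42 -0.03 -1.95] [-0.03  0.07  0.03]
0.01 21.98 [ 2.19 -0.56 10.17] [-1.07 -0.86 -1.87] [-0.02  0.22 -0.01]
0.014 22.27 [ 2.18 -0.58 14.13] [-0.99  0.5  -2.12] [-0.03  0.22 -0.01]
```

View pics/m6.png

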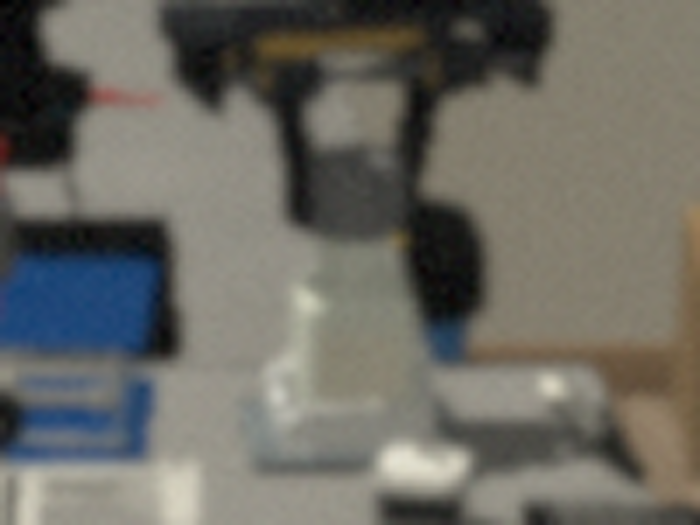

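The cap is off: the neck is visible and the bottle has stayed in the holder. Next is the tray.

```bash
python3 - <<'E'
from plan import *
s=arm.read_state(); t=s["ee_pos"]; arm.movel(t+[0,0,.07],.2)
c=np.array([.4745,.072,.008]); R=down(np.radians(39)); q=arm.ik(c,R); print(None if q is None else q.round(2))
arm.movep(c+[0,0,.10],R); arm.movel(c+[0,0,.015],.15); arm.wait(.1); f0=arm.read_state()["force"]
hit=arm.movel(c-[0,0,.003],.03,f_stop=5); s=arm.read_state(); print(hit,s["ee_pos"].round(4),(s["force"]-f0).round(1),s["clock"])
E
```

```text
[-0.8   0.22  0.65  2.11 -0.17  0.87 -0.94]
True [0.4744 0.0722 0.008 ] [-1.3 -0.   6.7] 25.6417
```

Contact came at exactly the expected height. I release, retreat and check everything.

```bash
python3 - <<'E'
from plan import *
set_gripper(.064,10); s=arm.read_state(); arm.movel(s["ee_pos"]+[0,0,.08],.1); arm.movel(s["ee_pos"]+[0,0,.20],.2)
arm.movep([.47,-.04,.33],down(np.radians(95))); arm.wait(.3); p,d,C=snap("wrist","w6"); P=cloud(d,C); z=P[...,2]
m=near(P,tray,.06)&(z>.036)&(z<.06); q=P[m]; c,r=cv2.minEnclosingCircle((q[:,:2]*1000).astype(np.float32)); print("cap",c,r,"z",np.median(q[:,2]))
A=np.c_[q[:,:2]-q[:,:2].mean(0),np.ones(len(q))]; print(np.degrees(np.linalg.lstsq(A,q[:,2],rcond=None)[0][:2]))
m=near(P,hold,.04)&(z>.112); q=P[m]; print("neck",len(q),q.mean(0) if len(q) else None)
print("desk",np.nanmedian(z[near(P,(.40,-.15),.03)])); print(arm.read_state()["clock"])
cv2.imwrite("pics/m7.png",p[:260,:,::-1])
E
```

```text
cap (474.72491455078125, 72.04006958007812) 26.058881759643555 z 0.04107338491542473
[-0.06771209 -0.10639812]
neck 36 [ 0.49534268 -0.19694993  0.12073603]
desk -0.0008080588568950553
29.3333
```

View pics/m7.png

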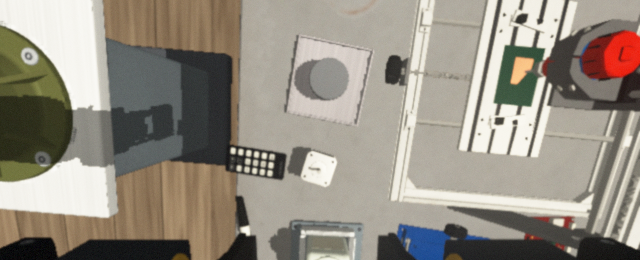

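```bash
python3 - <<'E'
from plan import *
arm.movep([.50,-.12,.32],down(np.arctan2(-.18,.495)+np.pi/2)); arm.wait(.3); p,d,C=snap("wrist","w7"); P=cloud(d,C); z=P[...,2]
m=near(P,hold,.035)&(z>.105)&(z<.15); q=P[m]; print("neck",len(q),np.percentile(q[:,2],[5,50,95]),cv2.minEnclosingCircle((q[:,:2]*1000).astype(np.float32)))
arm.movep([.40,.25,.40],down(np.radians(120))); p,d,C=snap("top","t8"); a=np.load("top0.npz")["p"]
diff=np.abs(p.astype(int)-a).max(2); s=arm.read_state(); print(s["clock"],s["force"].round(1),s["finger_gap"])
P0=cloud(np.load("top0.npz")["d"],C); P1=cloud(d,C)
for n,(x,y,r,h) in dict(drop=(.53,.196,.025,.06),stepper=(.469,-.044,.04,.03)).items():
    for Q in(P0,P1):
        m=near(Q,(x,y),r)&(Q[...,2]>h); print(n,m.sum(),Q[m].mean(0).round(4) if m.any() else None)
im=cv2.imread("pics/w7.png")[:260]; b=cv2.imread("pics/t8.png")[130:310,140:500]
cv2.imwrite("pics/m8.png",np.vstack([cv2.resize(im,(640,260)),cv2.resize(b,(640,320))]))
E
```

```text
neck 806 [0.11299811 0.12297872 0.1245774 ] ((494.66802978515625, -181.73887634277344), 20.67742919921875)
31.625 [ 0.1  0.1 -0.5] 0.06407399320904673
drop 58 [0.5311 0.1987 0.0791]
drop 59 [0.531  0.1988 0.0793]
stepper 329 [ 0.4712 -0.0451  0.0399]
stepper 330 [ 0.4711 -0.045   0.0399]
```

View pics/m8.png

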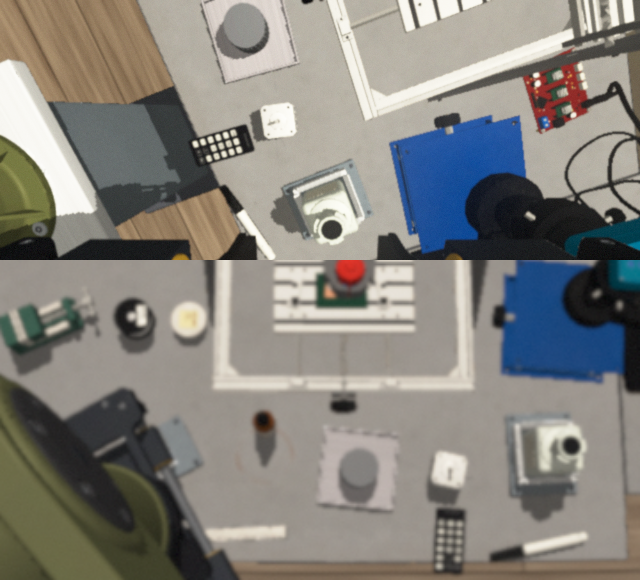

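The open bottle stands in the holder with its neck top at 0.123–0.124 m, the cap lies flat in the tray, and its neighbours have not moved. I hand in.

```bash
python3 -c "
from station import job; print(job.close_job())"
```

```text
the job is handed in; nothing more can be done
None
```

The job is done and handed in. The bottle stands open in the holder, and its cap lies open side down in the tray. The last clock reading was 31.6 s of the 58 s allowed.

**What I did**
- I lifted the bottle out of the cradle by its locked cap, stood it upright in the pocket and let go.
- I then gripped the cap from above, pressed it about 6 mm, turned it 72° anticlockwise and lifted it off. I set it down in the tray and backed the arm away.

**Last checks**
- **Bottle:** after release the cap top was level, at 0.138–0.139 m (0.139 expected for fully down). With the cap off, the neck top is at about 0.123–0.124 m (0.124 expected), within 2 mm of the pocket centre.
- **Cap:** it lies level in the tray, with its top at about 0.042 m as expected, and within about 2 mm of my estimates of the tray centre.
- **Dropper bottle and stepper:** they moved less than 0.3 mm between the first and last top views.
- **Other loose things:** I checked these only by eye in the last pictures, in which those in view looked undisturbed. I did not compare the spool's position or look for it again.

**What disagreed**
- **First insertion:** it caught about 16 mm above the floor, with a 13 N contact force. The bottle leaned 2–3° in the grip. After a 2.3° tilt correction and a 3 mm shift in y, it went down.
- **Press force:** it read 9–11 N during the turn, against the roughly 12 N stated, and the press eased from 6.3 to 5.5 mm. The cap still came free at the first lift.

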